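# Load the reel stand and lower its presser foot

### The arm

A 6-joint arm with a two-finger parallel gripper is mounted at the origin on the work surface. World frame = base frame: x ahead of the robot, y to its left, z up, the work surface at z = 0. Lengths are in m, angles in rad, forces in N, time in s.
With the tool pointing down it reaches from about 0.35 to 0.775 m from the base axis. Payload 5.5 kg.
Tool frame: the origin (TCP) lies between the finger pads; the fingertips stand bot.tips_ahead ahead of it and the grasp point (between the pads) lies 11 mm behind it (bot.tips_ahead is the distance from the TCP to the fingertips, in m); z points along the fingers, y is the line along which they close (so a half turn about z gives the same grasp; the last joint's range is limited). The gripper opens to 85 mm and grips with 20 to 120 N. Pads are 22 mm wide; open, the fingers measure 114 mm over their backs; the gripper's body (76 mm by 85 mm) begins 54 mm behind the grasp point. The pads swing forward as they close: fully open they stand 13 mm farther back than shut.
Start: joints at [1.154, 0.313, 0.046, 1.304, 0, 1.431], TCP at [0.157, 0.553, 0.239] pointing down, gripper open.
Joint ranges: [-2.76, 2.76], [-0.86, 1.69], [-1.03, 1.26], [-2.2, 2.34], [-1.47, 1.5], [-3.14, 3.14]. Speed limits (rad/s): [2.57, 2.57, 3.14, 3.14, 3.14, 3.14].

### API

Orientations are given as a unit quaternion [w, x, y, z].
In Python, from workcell import bot, cams, search_frame gives the robot as it stands. Calls block until the motion is done:
- bot.goto(position, orientation): joint-space move of the TCP to a pose.
- bot.move_linear(position, orientation=None, v=0.15): straight line of the TCP; orientation=None keeps the orientation; v is the mean speed in m/s.
- bot.movej(angles): joint-space move.
- bot.gripper_to(opening): finger opening in m; the grip force is fixed at half the most; returns when the fingers have stopped.
- bot.dwell(seconds).
- bot.ik(position, orientation): joint angles nearest the present ones, or None.
- bot.sense(): the state.
- cams.capture(name): name is "scene" or "top" or "wrist"; returns a dict with "pixels" (400x640x3 uint8, red, green, blue), "vfov" (degrees; the focal length in pixels is half the picture's height over the tangent of half this angle, whatever the lens; pixels are square), "cx", "cy" (the principal point, pixels), "k1" (the pictures are not rectified: a ray, as slopes to the right and down, at radius r is drawn at 1 + k1 r^2 times it, then the intrinsics apply), "view" (4x4, takes a point from world to camera coordinates); the wrist camera has in their place "mount" (4x4, takes a point from camera to tool coordinates, whose origin is the TCP and whose axes are the flange's). Camera axes: x right, y up, looking along -z (the intrinsics and any distortion apply to the point x, -y, -z); pixel columns grow to the right and rows downward; lengths in m; the calibration is good to about 2 mm. A picture is of the moment at which its call begins: read the wrist's pose just before it. There is no depth.
A pose or a line that the arm cannot do raises bot.PlanningError and nothing moves.
- bot.finish_job(): hands the job in; it is judged then, once.
Trained networks look in a picture, given as the dict that the camera call returned (one of the last four; its "shot" number tells which), for a name from the list of things; names that differ only in an ending like _2 or _b are one class to them, and where a whole thing is asked for, a point or a joint stands for the part that bears it (a point fixed in the world has none). Each returns a list of dicts, best first, with "p" (0 to 1); they miss things now and then, are a little off and sometimes report something else, mostly with a low value. They report only what shows in the picture. A call takes as long as a camera call. They do not tell look-alikes from the thing itself.
- search_frame(picture, thing): "centre" ([column, row] in pixels, amid what is visible of it).
The state is a dict: "time": time; "joint_pos": joint angles; "qd": joint speeds; "joint_efforts": joint torques, N m; "eef_pos": TCP position; "orientation": TCP orientation; "ft_force": force on the tool from outside, world axes, zero at the start; "wrist_torque": the same for the moment, N m; "finger_gap": finger opening in m; "gripper_force": force on a finger pad.
Only numpy, scipy, OpenCV 4.12 (cv2) and the standard library are available. Lean on these libraries where they do the work, as an engineer would, in place of code of your own. Each camera call takes 0.05 s, during which the arm holds its last target. There are 200 camera calls.

### The job

Slide the empty fly-reel spool along the channel of the reel stand until it is fully home against the column, keeping it flat on the base. Then, with the spool home, push down the lever on the side of the stand's head until the presser foot bears on the spool, and leave the lever down. Leave the other things on the cabinet top where they are.

Things in the scene. Friction and masses are not known exactly. Their poses are not given: they have to be found in the camera images.
- stand: Reel stand, fixed to the cabinet top; place and turn vary. Origin: centre of the underside of its 150 x 340 x 12 mm aluminium base; long side along its y, z up. Two steel fences (10 mm wide, tops 28 mm over the cabinet top, inner faces at x = -59 and +59 mm, y from -150 to +85 mm) make a channel along y, open at the -y end, the column at the other
- stop (a point): Middle of the lower edge of the column's flat face that ends the channel: x = 0, y = +85, z = 12 mm in the stand's frame. The grey column is 70 x 70 mm (y to +155 mm), its top 145 mm over the cabinet top. From it a nose, 50 mm wide, z from 110 to 145 mm, reaches back over the channel to y = +27 mm
- foot: Presser foot under the nose: upright 12 mm steel rod with a 20 mm round rubber pad, at x = 0, y = +42 mm of the stand. Origin: centre of the pad's underside, 75 mm over the cabinet top with the lever fully up; sinks 27.6 mm per rad of lever
- seat (a point): Where the centre of the spool's underside lies when the spool is fully home: on the base at x = 0, y = +30, z = 12 mm of the stand's frame
- spool: Empty black plastic fly-reel spool lying flat in the channel: two 110 mm flanges, each 6 mm thick, on a 76 mm arbor; 30 mm high over the flanges; a 44 mm steel hub plate on top (34 mm high); a crank knob (12 mm across, top 44 mm above the underside) 43 mm off its axis along its x. 0.16 kg. Origin: centre of its underside; z is its axis, up
- lever (a joint): Lever angle in rad: 0 fully up (arm rising 48 degrees above level, pointing away from the column along the stand's +x), growing as it is pushed down; at about 1.05 (arm 12 degrees below level) the foot meets the hub of a spool that is home. Stays where it is left; takes about 3 N at its pad
- lever_pivot (a point): The lever's pivot, on the column's +x side at x = +44, y = +120, z = +118 mm of the stand's frame; its axis is the stand's y axis
- lever_pad (a point): Middle of the flat black finger pad (42 mm long, 24 mm wide, 9 mm thick) at the lever's end, 85 mm from the pivot; the whole lever is 102 mm long
- bowl: Blue ceramic bowl of swivels, 116 mm across, 46 mm high; origin under its centre. Bystander
- jar: Glass jar of spinners with an aluminium cap, 72 mm across, 104 mm high; origin under its centre. Bystander
- pliers: Stainless pliers lying flat, 150 mm long along its x axis, 14 mm high; origin under the pivot. Bystander
- old_reel: Small fly reel with a foot at its rim, 80 mm across, 40 mm high; origin under its centre. Bystander
- fly_box: Closed grey fly box, 100 x 150 x 32 mm; origin under its centre. Bystander
- driver: Screwdriver lying along its x axis. Bystander
- oil: Small white oil bottle, 40 mm across, 100 mm high; origin under its centre. Bystander
Not all that is in view belongs to the job. Leave any purple look-alike of the spool alone.

How it is judged:
On the way, in this order (a step that is already met when the one before it is completed fails the run):
1. the spool is home against the column, flat on the base, with the lever still up (y of spool in the frame of stand above 0.024 m and z of spool in the frame of stand below 0.018 m and angle between spool's own z axis and vertical below 0.08 rad and value of joint lever below 0.4 rad), for 0.2 s.
2. the lever is pushed down and the foot bears on the spool (y of spool in the frame of stand above 0.024 m and z of spool in the frame of stand below 0.018 m and angle between spool's own z axis and vertical below 0.08 rad and value of joint lever above 0.97 rad and contact force between foot and spool above 0.5 N), for 0.1 s.
At the end, for the whole second after the job is handed in: The spool lies flat in the channel within 6 mm of touching the column (its centre at y > 24 mm in the stand's frame), at rest, and the lever has stayed down (joint above 0.97 rad), the foot on the spool's hub (y of spool in the frame of stand above 0.024 m and z of spool in the frame of stand below 0.018 m and angle between spool's own z axis and vertical below 0.08 rad and value of joint lever above 0.97 rad and linear speed of spool below 0.02 m/s).
It fails at once if a bystander was moved by more than 30 mm (distance of any of bowl, jar, pliers, old_reel, fly_box, driver, oil from where it was at the start of the episode above 0.03 m).
It fails at once if the spool was lifted out of the channel (z of spool in the frame of stand above 0.035 m).
It also fails if it takes over 48 s, if anything falls off the work surface, if the arm or the gripper's body presses on something with over 40 N, if the wrist force passes 120 N, or if a joint passes its speed limit or range.

## Working session

There is one attempt and no reset: what is moved stays moved. The work goes in short steps, each a Python script; the robot and the scene stay as the last script left them, time stands still between calls to the robot, and variables do not carry over. Pictures are saved under pics/ and viewed, at most 10 in all, crops included, and the job is handed in when it is done.

```bash
ls; mkdir -p pics
python3 - <<'E'
from workcell import bot,cams,search_frame
import cv2,pickle
for n in ["scene","top"]:
    p=cams.capture(n); cv2.imwrite(f"pics/{n}0.png",p["pixels"][:,:,::-1]); pickle.dump(p,open(f"{n}0.pkl","wb"))
    print(n,{k:v for k,v in p.items() if k!="pixels"})
    for t in ["stand","foot","spool","lever","lever_pad"]:
        print(t,[(d["centre"],round(d["p"],2)) for d in search_frame(p,t)][:3])
print(bot.tips_ahead,bot.sense())
E
```

```text
pics
scene {'vfov': 57.59460012809815, 'cx': 320.13458611673246, 'cy': 201.98388727335262, 'k1': -0.016155025361388926, 'view': array([[-0.66834733,  0.74383994,  0.00374098,  0.39603574],
       [-0.59355749, -0.53633482,  0.60002872,  0.23655791],
       [ 0.44833174,  0.39880711,  0.79996971, -1.36995261],
       [ 0.        ,  0.        ,  0.        ,  1.        ]]), 'shot': 1}
stand [([335.1, 221.1], 0.9)]
foot []
spool [([335.5, 154.7], 0.95), ([295.1, 262.1], 0.73), ([357.1, 185.9], 0.68)]
lever [([339.4, 225.5], 0.52)]
lever_pad [([337.2, 227.1], 0.43)]
top {'vfov': 52.59013445584301, 'cx': 322.01471913200595, 'cy': 202.1108753636757, 'k1': -0.07176479379970971, 'view': array([[-4.75634419e-03, -9.99988658e-01,  2.45419783e-04,
        -3.26493993e-03],
       [ 9.79852253e-01, -4.61156379e-03,  1.99670469e-01,
        -5.41303300e-01],
       [-1.99667073e-01,  1.19017660e-03,  9.79863074e-01,
        -1.42415510e+00],
       [ 0.00000000e+00,  0.00000000e+00,  0.00000000e+00,
         1.00000000e+00]]), 'shot': 2}
stand [([328.2, 209.2], 0.92)]
foot [([326.3, 211.6], 0.35)]
spool [([332.1, 254.1], 0.95), ([319.1, 160.7], 0.9), ([399.6, 164.2], 0.8)]
lever [([302.2, 177.7], 0.54), ([404.6, 217.8], 0.32)]
lever_pad []
0.008 {'time': 0.6, 'joint_pos': array([1.15439047e+00, 3.13157890e-01, 4.61128495e-02, 1.30362592e+00,
       1.33465885e-05, 1.43117965e+00]), 'qd': array([ 0.00109078,  0.00209527,  0.00061703, -0.00171479, -0.00025103,
        0.00141613]), 'joint_efforts': array([-4.77282920e-04, -4.80153430e+01,  2.98661935e+01,  3.92225347e-04,
       -5.18040838e-05, -6.62201472e-06]), 'eef_pos': array([0.1571585 , 0.55314272, 0.23935242]), 'orientation': array([1.07855592e-05, 1.37953229e-01, 9.90438742e-01, 6.21064147e-05]), 'ft_force': array([0.84595473, 0.05141084, 0.10608058]), 'wrist_torque': array([ 0.04350479, -0.03105428,  0.00421189]), 'gripper_force': 0.0, 'finger_gap': 0.08585484028891897}
```

View pics/scene0.png

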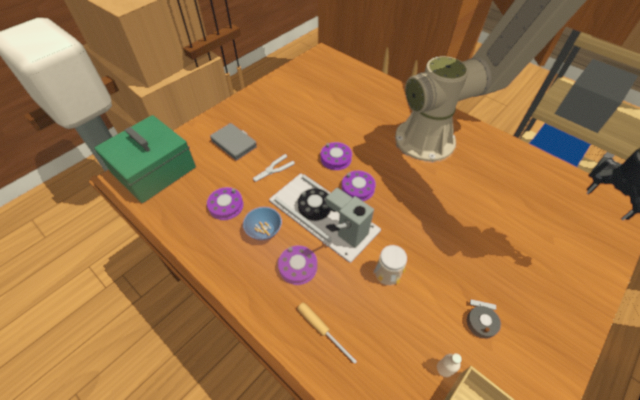

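View pics/top0.png

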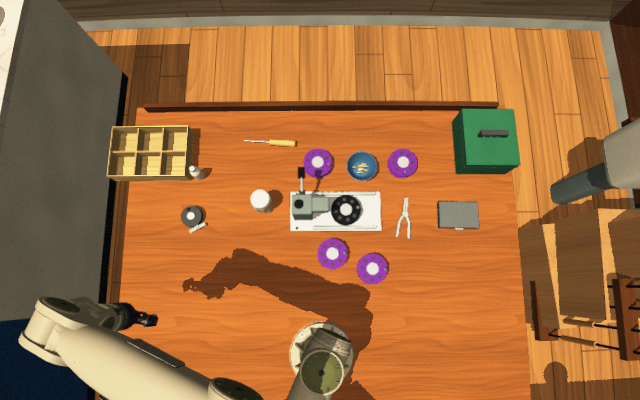

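The top view shows the stand at x≈290–381, y≈191–231 px. The column is on the left, the black spool is in the channel at (347,209), and the lever points up at (302,175). The purple discs at (319,161), (403,164), (333,254) and (373,268) are look-alikes. The spool for the job is the black one at (347,209), since it is black and lies in the channel. I'll confirm that in a crop and measure the base.

```bash
cat > h.py <<'E'
import numpy as np,cv2
from scipy.spatial.transform import Rotation as R
def _cam(p,tool=None):
    if "view" in p: T=np.linalg.inv(p["view"])
    else:
        T=np.eye(4); q=tool["orientation"]; T[:3,:3]=R.from_quat([q[1],q[2],q[3],q[0]]).as_matrix(); T[:3,3]=tool["eef_pos"]; T=T@p["mount"]
    return T, 200/np.tan(np.radians(p["vfov"])/2)
def unproj(p,uv,z,tool=None):
    T,f=_cam(p,tool); K=np.array([[f,0,p["cx"]],[0,f,p["cy"]],[0,0,1]])
    n=cv2.undistortPoints(np.array(uv,float).reshape(-1,1,2),K,np.array([p["k1"],0,0,0])).reshape(-1,2)
    d=np.c_[n[:,0],-n[:,1],-np.ones(len(n))]@T[:3,:3].T; o=T[:3,3]
    return o+d*((z-o[2])/d[:,2])[:,None]
def proj(p,X,tool=None):
    T,f=_cam(p,tool); c=(np.atleast_2d(X)-T[:3,3])@T[:3,:3]
    s=np.c_[c[:,0],-c[:,1]]/-c[:,2:]; s*=1+p["k1"]*(s**2).sum(1,keepdims=True)
    return s*f+[p["cx"],p["cy"]]
E
python3 - <<'E'
import pickle,cv2,numpy as np
from h import *
p=pickle.load(open("top0.pkl","rb")); im=p["pixels"][:,:,::-1]
cv2.imwrite("pics/crop.png",cv2.resize(im[155:250,270:400],None,fx=6,fy=6,interpolation=cv2.INTER_CUBIC))
hsv=cv2.cvtColor(im.copy(),cv2.COLOR_BGR2HSV); m=((hsv[...,1]<60)&(hsv[...,2]>120)).astype(np.uint8); m[:180]=0;m[240:]=0;m[:,:284]=0;m[:,390:]=0
pts=np.argwhere(m)[:,::-1].astype(np.float32); r=cv2.minAreaRect(pts); b=cv2.boxPoints(r); print(b)
w=unproj(p,b,0.012); print(w.round(4),w.mean(0), np.linalg.norm(np.diff(w,axis=0),axis=1))
print(unproj(p,[[347,209]],0.042))
E
```

```text
[[290. 180.]
 [381. 180.]
 [381. 230.]
 [290. 230.]]
[[ 0.6364  0.1155  0.012 ]
 [ 0.6349 -0.231   0.012 ]
 [ 0.4432 -0.2245  0.012 ]
 [ 0.4449  0.1134  0.012 ]] [ 0.53983443 -0.05664201  0.012     ] [0.34657004 0.19181265 0.33799759]
[[ 0.51758811 -0.09750255  0.042     ]]
```

View pics/crop.png

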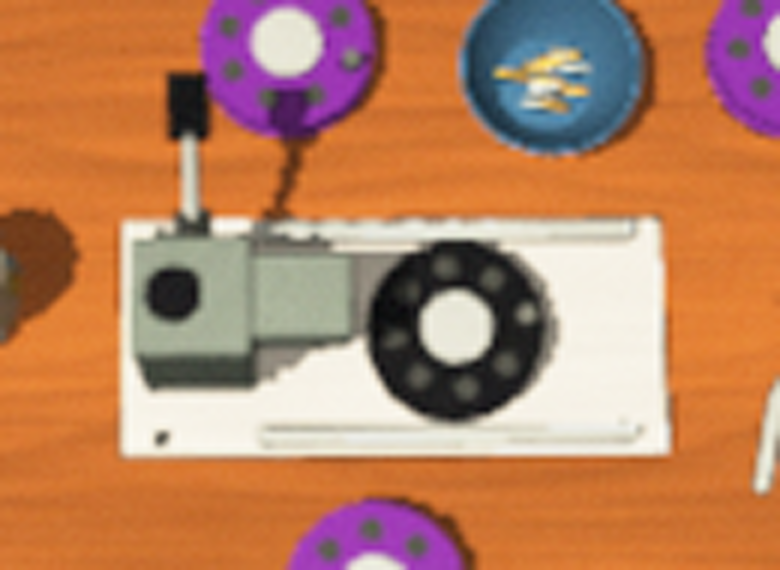

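The crop confirms the black spool in the channel at about (346,210) px, with its steel hub showing. Base corners are at about (290,191.7), (380,191.3), (381.7,230.8) and (290,230.8). Next I'll hover for a closer wrist view with the model overlaid.

Run:
```python
import pickle
from h import *
from workcell import bot,cams
p=pickle.load(open("top0.pkl","rb"))
w=unproj(p,[[290,191.7],[380,191.3],[381.7,230.8],[290,230.8]],0.012); print(w.round(4))
a=(w[0]+w[3]-w[1]-w[2])[:2]; yaw=np.arctan2(a[1],a[0])-np.pi/2; c=w.mean(0); print(c,yaw,[np.linalg.norm(w[i]-w[i-1]) for i in range(4)])
np.save("stand.npy",[c[0],c[1],yaw])
q=[0,np.cos(np.pi/4+yaw/2),np.sin(np.pi/4+yaw/2),0]
print(bot.ik([c[0]-.02,c[1]-.02,.33],q))
bot.goto([c[0]-.02,c[1]-.02,.33],q); bot.dwell(.3)
s=bot.sense(); p=cams.capture("wrist"); pickle.dump((p,s),open("wrist0.pkl","wb"))
print(s["time"],s["eef_pos"],p["mount"].round(3),p["vfov"])
cv2.imwrite("pics/w0.png",p["pixels"][:,:,::-1])
```

```text
[[ 0.5907  0.115   0.012 ]
 [ 0.5907 -0.2257  0.012 ]
 [ 0.4402 -0.2271  0.012 ]
 [ 0.4419  0.1134  0.012 ]]
[ 0.51587166 -0.05607519  0.012     ] -0.002545060193909876 [np.float64(0.1488341203746112), np.float64(0.3407077929172037), np.float64(0.15055485134734595), np.float64(0.3404780045536466)]
[-0.31238018  0.15953916  0.06715321  1.47841038  0.          1.2609612 ]
3.45 [ 0.4959303  -0.07570892  0.32996218] [[-0.     0.95   0.313  0.08 ]
 [ 1.     0.     0.     0.001]
 [-0.     0.313 -0.95  -0.135]
 [ 0.     0.     0.     1.   ]] 64.82659827186428
```

View pics/w0.png

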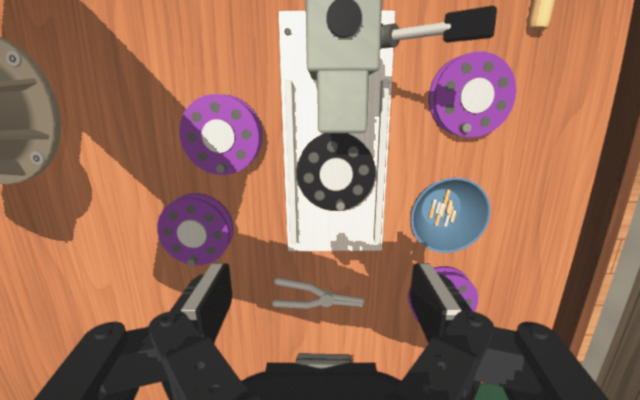

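The wrist view shows the black spool's hub at (336,174), the base end corners at (289,250) and (382,250), and the lever pad at (470,24). The base size from the top view, 340.6×149.7 mm, matches the given 340×150 mm. I'll cross-check the positions and then push.

```bash
cat >> h.py <<'E'
S=np.load("stand.npy")
def W(x,y,z):
    c,s=np.cos(S[2]),np.sin(S[2]); return np.array([S[0]+c*x-s*y,S[1]+s*x+c*y,z])
def inv(P):
    c,s=np.cos(S[2]),np.sin(S[2]); d=np.asarray(P)[:2]-S[:2]; return np.array([c*d[0]+s*d[1],-s*d[0]+c*d[1]])
Q=[0,np.cos(np.pi/4+S[2]/2),np.sin(np.pi/4+S[2]/2),0]
E
python3 - <<'E'
import pickle
from h import *
from workcell import bot,cams
p,s=pickle.load(open("wrist0.pkl","rb"))
print(unproj(p,[[280,11],[394,12],[382,250],[289,250]],.012,s).round(4))
h=unproj(p,[[336,174]],.046,s)[0]; print("spool in stand",inv(h), "pad px",proj(p,W(.101,.12,.186),s))
ys=inv(h)[1]; 
bot.gripper_to(.04); print(bot.sense()["finger_gap"])
zt=.017+bot.tips_ahead
y0=ys-51.2e-3-.011-.03
bot.goto(W(0,y0,.15),Q); bot.move_linear(W(0,y0,zt),v=.12); print(bot.sense()["ft_force"])
s=bot.sense(); print(s["time"],s["eef_pos"],inv(s["eef_pos"]))
p=cams.capture("wrist"); cv2.imwrite("pics/w1.png",p["pixels"][:,:,::-1])
E
```

```text
[[ 0.4446  0.1153  0.012 ]
 [ 0.5909  0.1143  0.012 ]
 [ 0.5939 -0.2227  0.012 ]
 [ 0.4456 -0.2223  0.012 ]]
spool in stand [ 0.00138321 -0.03502273] pad px [[470.34625604  25.0103949 ]]
0.04035732229275875
[-0.2879656  -0.10098171  0.5234936 ]
6.05 [ 0.51624891 -0.18356415  0.02583077] [ 0.00070172 -0.1274876 ]
```

View pics/w1.png

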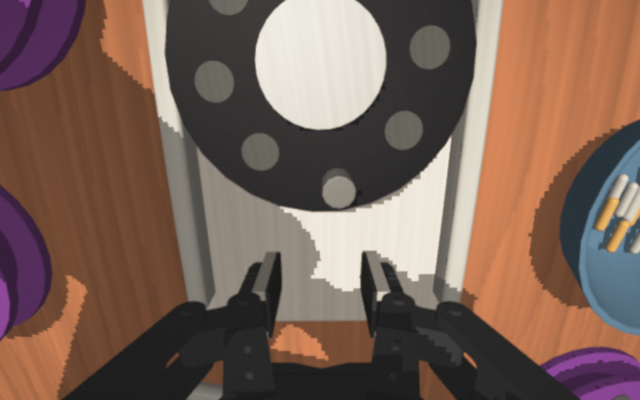

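The fingers are in the channel at about (270,290) and (372,290), behind the spool, with clearance to both fences. I'll push until the force rises.

Run:
```python
from h import *
from workcell import bot,cams
s=bot.sense(); z=s["eef_pos"][2]; f0=s["ft_force"]
bot.move_linear(W(0,-.050,z),v=.06); s=bot.sense(); print(s["ft_force"]-f0)
y=-.050
while y<-.018:
    y+=.002; bot.move_linear(W(0,y,z),v=.03); s=bot.sense(); f=s["ft_force"]-f0
    print(round(y,3),inv(s["eef_pos"])[1].round(4),f.round(1))
    if abs(f[1])>12: break
s=bot.sense(); p=cams.capture("wrist"); cv2.imwrite("pics/w2.png",p["pixels"][:,:,::-1]); print(s["time"])
import pickle; pickle.dump((p,s),open("wrist2.pkl","wb"))
```

```text
[-0.31989326 -0.21276417  0.06989798]
-0.048 -0.0481 [-0.2 -1.  -0.9]
-0.046 -0.0459 [-0.5  0.5 -0.2]
-0.044 -0.0438 [-0.7  0.2  0.2]
-0.042 -0.0418 [-0.3 -0.1  0.5]
-0.04 -0.0398 [-0.5 -0.4 -0.5]
-0.038 -0.0378 [ 0.4 -0.2 -0.7]
-0.036 -0.0358 [-0.  -1.1 -0.8]
-0.034 -0.0339 [ 0.6 -0.9 -0.7]
-0.032 -0.0319 [-1.   0.  -0.7]
-0.03 -0.0298 [-0.4  0.1 -0.2]
-0.028 -0.0288 [ 0.1 -4.6  0.3]
-0.026 -0.0284 [ -0.8 -10.8  -0.1]
-0.024 -0.0282 [ -1.2 -16.4   0.3]
10.7833
```

View pics/w2.png

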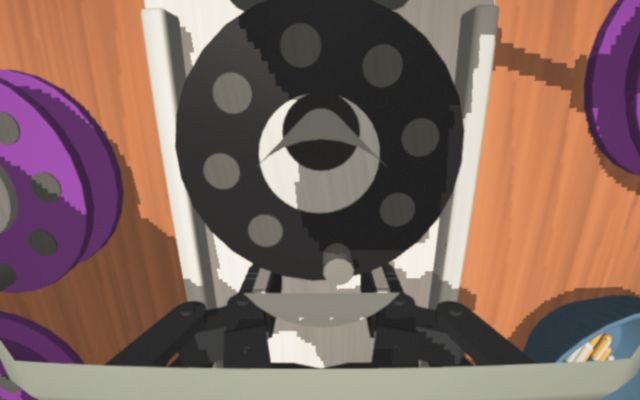

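The hub is at about (320,153) and the push force rose sharply to 16 N, so the spool is against the column. I'll check that numerically, then retreat and press the lever.

Run:
```python
import pickle
from h import *
from workcell import bot,cams
p,s=pickle.load(open("wrist2.pkl","rb")); print("spool",inv(unproj(p,[[320,153]],.046,s)[0]))
z=s["eef_pos"][2]
bot.move_linear(W(0,-.075,z),v=.08); bot.move_linear(W(0,-.085,.27),v=.2); bot.gripper_to(0)
t=bot.tips_ahead
def P(th,r=.080):
    a=np.radians(48)-th; n=.0045
    return W(.044+r*np.cos(a)+n*np.sin(-a)*-1*-1, .12, .118+r*np.sin(a)+n*np.cos(a)+t)
a=P(0); a[2]+=.05
bot.goto(a,Q); bot.dwell(.2); s=bot.sense(); f0=s["ft_force"]; print(s["time"],s["eef_pos"],a)
p=cams.capture("scene"); print(unproj(p,[[0,0]],0)[0][:1]); cv2.imwrite("pics/s3.png",cv2.resize(p["pixels"][150:280,240:440,::-1],None,fx=4,fy=4))
```

```text
spool [0.00140644 0.03351961]
14.5667 [0.61034295 0.06201521 0.23905711] [0.61036306 0.06368472 0.23846267]
[0.63957607]
```

View pics/s3.png

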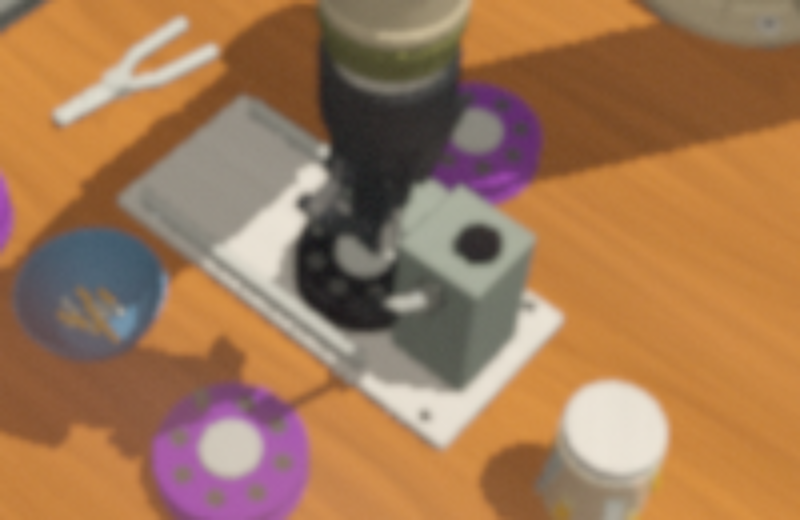

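The spool reads y≈33 mm against a nominal 30 mm, which is within the calibration error, so it is home. The gripper is above the lever pad and nothing has been disturbed. I'll press down along the arc.

Run:
```python
from h import *
from workcell import bot,cams
t=bot.tips_ahead; f0=bot.sense()["ft_force"]
def P(th,r=.080):
    a=np.radians(48)-th; n=.0045
    return W(.044+r*np.cos(a)-n*np.sin(a), .122, .118+r*np.sin(a)+n*np.cos(a)+t)
a=P(0); a[2]+=.015; bot.move_linear(a,v=.1)
for th in np.r_[np.arange(.0,1.0,.1),np.arange(1.0,1.5,.03)]:
    bot.move_linear(P(th),v=.06); s=bot.sense(); f=s["ft_force"]-f0; print(th.round(2),s["eef_pos"].round(4),f.round(1))
    if f[2]>(12 if th>.85 else 25): break
bot.dwell(.3); s=bot.sense(); print(s["time"],s["ft_force"]-f0)
p=cams.capture("wrist"); cv2.imwrite("pics/w4.png",p["pixels"][:,:,::-1])
```

```text
0.0 [0.61   0.0657 0.188 ] [-0.3 -1.2 -0.4]
0.1 [0.6167 0.0656 0.1829] [-0.4 -1.2 -0.5]
0.2 [0.622  0.0656 0.1768] [-1.3 -0.6 -0.3]
0.3 [0.6267 0.0656 0.1703] [-1.1 -0.5  1.3]
0.4 [0.6308 0.0656 0.1634] [ 0.5 -0.8  0.6]
0.5 [0.6342 0.0656 0.1562] [-0.9 -0.7 -0.3]
0.6 [0.6368 0.0656 0.1486] [-0.8 -1.1 -0. ]
0.7 [0.6386 0.0656 0.1408] [ 0.1 -1.7 -0.6]
0.8 [0.6397 0.0656 0.1328] [-0.4 -1.3  0.2]
0.9 [0.64   0.0656 0.1249] [-0.6 -1.4  0.8]
1.0 [0.6395 0.0656 0.1169] [-0.3 -0.3 -0.3]
1.03 [0.6395 0.0656 0.115 ] [ 0.6 -1.  -0.1]
1.06 [0.6394 0.0656 0.1141] [-2.4 -1.3  7.3]
1.09 [0.6394 0.0656 0.1133] [-3.9 -0.4 14.6]
19.4 [-4.02115385 -1.12543081 14.00559942]
```

View pics/w4.png

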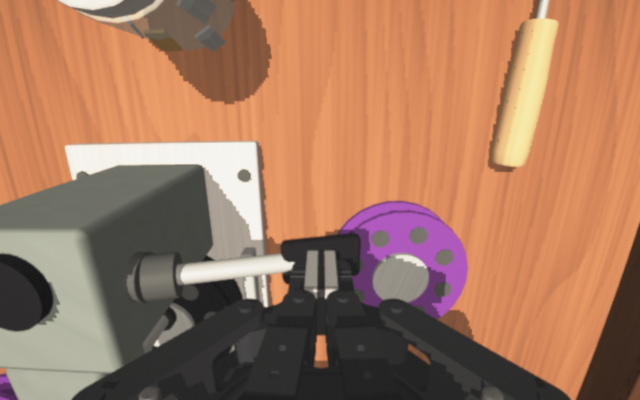

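The lever is down, with its pad under the fingertips at (320,250). The force reached a firm stop at 14 N near 1.05 rad. I'll retreat and verify.

Run:
```python
from h import *
from workcell import bot,cams
e=bot.sense()["eef_pos"]
bot.move_linear(e+[0,0,.14],v=.12); bot.goto(W(.0,-.16,.30),Q); bot.dwell(.2)
s=bot.sense(); p=cams.capture("wrist")
print(s["time"],"pad px if 1.05/0.97:",*[proj(p,W(.044+.085*np.cos(a),.122,.118+.085*np.sin(a)+.0045),s) for a in (-.212,-.132)],"seat hub",proj(p,W(0,.0325,.046),s))
cv2.imwrite("pics/w5.png",p["pixels"][:,:,::-1])
```

```text
22.1833 pad px if 1.05/0.97: [[ 466.76795984 -135.37467684]] [[ 471.36537269 -140.39926881]] seat hub [[320.07258183  -5.52521295]]
```

View pics/w5.png

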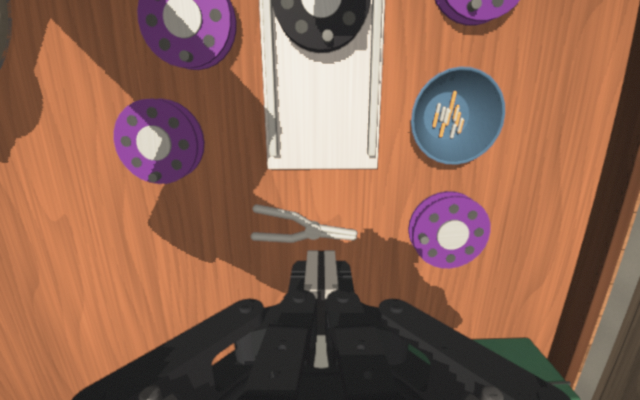

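The spool's rim is where the home position predicts, but the lever is out of frame. I'll take one last look with the top camera.

Run:
```python
from h import *
from workcell import bot,cams
p=cams.capture("top")
print([proj(p,W(.044+.085*np.cos(a),.122,.118+.085*np.sin(a)+.0045)).round(1) for a in (-.212,.84)])
cv2.imwrite("pics/t6.png",cv2.resize(p["pixels"][140:250,230:420,::-1],None,fx=4,fy=4,interpolation=cv2.INTER_CUBIC))
```

```text
[array([[302. , 171.5]]), array([[300.7, 172.5]])]
```

View pics/t6.png

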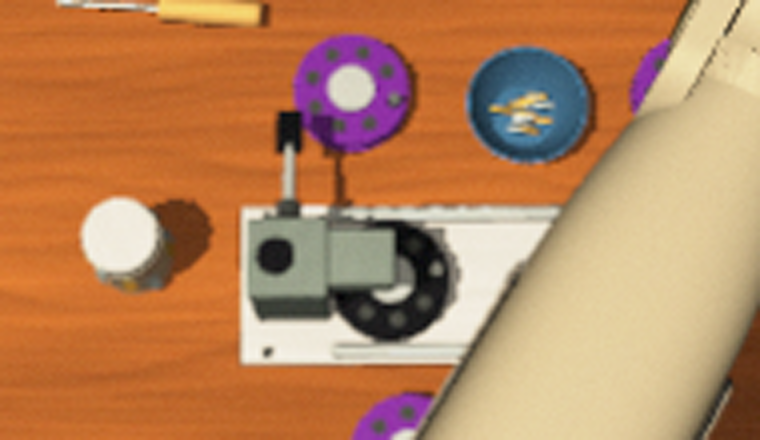

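The lever pad's shadow has moved from (318,172) to (310,172) px, toward the pad, so the lever stayed down. The spool is home, and the jar, bowl and driver are where they were. Handing in.

```bash
python3 -c "
from workcell import bot
print(bot.finish_job())"
```

```text
the job is handed in; nothing more can be done
None
```

I slid the spool home against the column, pressed the lever down until the foot met a firm stop, left it down, and handed the job in at about 22 s; the hand-in returned no verdict.

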